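# Clamp a manifold block on the inclined fixture with the T-key

## Task

Lay the aluminium block flat in the sloping fixture, between the front ledge and the cam with its end against the stop pin on the left, and let go. Then fit the T-key over the cam's hexagon, pressing lightly and turning it a little at a time until it drops over, and turn it clockwise until the cam grips the block firmly against the ledge. Finally stand the key upright in its pot again; do not knock over or push about the mug, spray can or wash bottle.

Things in the scene. Friction and masses are not known exactly. Their poses are not given: they have to be found in the camera images.
- workpiece: loose aluminium manifold block with two round ports on top, 46 (x) x 62 (y) x 28 (z) mm, about 0.25 kg, lying flat on the bench. Origin: centre of its underside, z up. Grip it across its 62 mm length (along y) by its upper half, fingertips at least 14 mm above its underside, as ledge, pin and cam disc stand up to 13 mm high beside its seat.
- angle_plate: the fixture's sloping steel plate, 150 (x) x 114 (y) x 12 mm, fixed, tilted 30 degrees to face the robot. Origin: centre of its upper face; x runs up the slope, away from the robot, y to the left, z is the outward normal, so a tool square to it tilts 30 degrees, its back towards the robot.
- block_seat (a point): where the block's origin belongs: on the plate at x = -38, y = -4 mm, axes as the plate's. The block's y lies along this y, either way round. Then it touches both the ledge and the pin; set down up to 3 mm further up the slope (+x) or 8 mm further right (-y) it still is between ledge and slack cam. It may or may not slide down to the ledge by itself; the cam pushes it there.
- stop_pin (a point): fixed stop pin at the left end of the block's seat: 12 mm thick, 11 mm high. Point: centre of its foot on the plate (x = -50, y = +33 mm); axes as the plate's.
- front_ledge: steel bar 14 (x) x 110 (y) x 12 (z) mm fixed along the plate's lower edge (plate x from -75 to -61 mm); the cam pushes the block against it. It is a sprung jaw that gives 3 mm at most down the slope. Origin: centre of its underside; axes as the plate's.
- hex_top (a point): centre of the top of the cam's hexagon (plate x = 11, y = 0, z = 52 mm), axes as the plate's: it does not turn with the cam. The steel hexagon is 30 mm across flats, 20 mm long, its top 3 mm tapered to 26 mm. Which way its flats point differs every time and is not given: look, or feel with the key. Turning it about the plate's z, clockwise seen from above, tightens.
- cam_foot (a point): the cam's axis on the plate, below hex_top; axes as the plate's, not turning. An eccentric disc (radius 30 mm, 8 mm off the axis, 13 mm high) turns here, slack at the start. Clockwise it meets the seated block after 0.5 to 1.1 rad and grips it firmly 0.15 to 0.25 rad further on, the torque rising from 0.25 to 0.6 Nm. It locks itself and stays where it is left.
- tee_key: T-handled socket key, 130 mm tall, 0.3 kg, standing in the pot. Origin: centre of the socket's open lower end, z up along the shank. Socket 48 mm outside, its recess 18 mm deep, 32 mm across flats, two flats square to the key's x; shank 14 mm thick. Black T-bar on top 84 (x) x 16 (y) x 26 (z) mm, middle 117 mm above the origin: grip it across y.
- key_mouth (a point): the centre of the key's open lower end, same as the key's origin. Askew, the socket stays on the hexagon's tapered end (its mouth 1 to 6 mm below hex_top); when the hexagons agree within about 6 degrees (they repeat every 60) it drops over it until its mouth is up to 18 mm below hex_top. It then has about 7 degrees of play either way.
- key_pot: the key's pot: round grey cup on a 76 mm square foot, fixed, 40 mm high, 60 mm wide inside, inner floor 6 mm above its origin. Origin: centre of the underside, on the bench.
- mug: bystander: white mug, 95 mm tall. Origin: centre of its underside.
- spray_can: bystander: spray can, 58 mm thick, 187 mm tall. Origin: centre of its underside.
- wash_bottle: bystander: wash bottle with a bent spout, 184 mm tall. Origin: centre of its underside.

How it is judged:
On the way, in this order (a step that is already met when the one before it is completed fails the run):
1. the block lies flat in the fixture between ledge and cam, next to the stop pin, released (z of workpiece in the frame of angle_plate below 0.003 m and x of workpiece in the frame of angle_plate between -0.0425 and -0.033 m and y of workpiece in the frame of angle_plate between -0.014 and 0 m and angle between the y axis of workpiece and the y axis of angle_plate, either way round below 0.12 rad and contact force between the fingers and workpiece below 0.1 N), for 0.2 s.
2. the key's socket has dropped over the hexagon by at least 10 mm (z of tee_key in the frame of hex_top between -0.022 and -0.01 m and x of tee_key in the frame of hex_top between -0.005 and 0.005 m and y of tee_key in the frame of hex_top between -0.005 and 0.005 m), for 0.1 s.
3. with the key still on the hexagon, the block is pressed against the ledge with more than 8 N (z of tee_key in the frame of hex_top below -0.008 m and distance between tee_key and hex_top below 0.024 m and contact force between front_ledge and workpiece above 8 N), for 0.1 s.
At the end, for the whole second after the job is handed in: The block lies flat on the plate, within 2 mm of the front ledge and parallel to it (3 degrees), within 10 mm of its place at the stop pin, pressed against the ledge with over 8 N; the key stands upright on the bottom of its pot, at rest (z of workpiece in the frame of angle_plate below 0.003 m and x of workpiece in the frame of angle_plate between -0.0425 and -0.036 m and y of workpiece in the frame of angle_plate between -0.014 and 0 m and angle between the y axis of workpiece and the y axis of angle_plate, either way round below 0.06 rad and contact force between front_ledge and workpiece above 8 N and horizontal distance between tee_key and key_pot below 0.01 m and z of tee_key in the frame of key_pot below 0.012 m and angle between tee_key's own z axis and vertical below 0.15 rad and linear speed of tee_key below 0.02 m/s); the robot touches nothing.
It fails at once if the mug, spray can or wash bottle is knocked over or pushed more than 3 cm (distance of any of mug, spray_can, wash_bottle from where it was at the start of the episode above 0.03 m or angle between any of mug, spray_can, wash_bottle's own z axis and vertical above 0.5 rad).
It also fails if it takes over 72 s, if anything falls off the work surface, if the arm or the gripper's body presses on something with over 40 N, if the wrist force passes 120 N, or if a joint passes its speed limit or range.

## Robot

A 7-joint arm with a two-finger parallel gripper is mounted at the origin on a cart in front of the work surface, level with it; the furniture and walls round the work are solid. World frame = base frame: x ahead of the robot, y to its left, z up, the work surface at z = 0. Lengths are in m, angles in rad, forces in N, time in s.
With the tool pointing down it reaches from about 0.4 to 0.85 m from the base axis. Payload 4.5 kg.
Tool frame: the origin (TCP) lies midway between the tips of the shut fingers; the grasp point (between the pads) lies 19 mm behind it (arm.grip_depth is the distance from the TCP to the grasp point, in m); z points along the fingers, y is the line along which they close (so a half turn about z gives the same grasp; the last joint's range is limited). The gripper opens to 88 mm and grips with 3 to 60 N. Pads are 18 mm wide; open, the fingers measure 123 mm over their backs; the gripper's body (75 mm by 187 mm) begins 45 mm behind the grasp point.
Start: joints at [-1.311, 0.689, -0.195, 1.565, 0.157, 0.902, -0.215], TCP at [0.14, 0.609, 0.239] pointing down, gripper open.
Joint ranges: [-3.01, 3.01], [-0.46, 2.08], [-1.47, 1.51], [0.13, 2.56], [-1, 4.14], [0.04, 2.09], [-2.66, 2.66]. Speed limits (rad/s): [2.57, 2.57, 3.14, 3.14, 3.14, 3.14, 3.14].

## Interface

Orientations are given as a unit quaternion [w, x, y, z].
In Python, from station import arm, solve_ik, imaging, nets gives the robot as it stands. The module is installed in compiled form; this text tells all that it offers. Calls block until the motion is done:
- arm.move_pose(position, orientation): joint-space move of the TCP to a pose.
- arm.line_to(position, speed=0.15, ori=None, max_force=None): straight line of the TCP; ori=None keeps the orientation; speed is the mean speed in m/s. With max_force (N) it stops when the force on the tool has changed by that much, and returns True; else False.
- arm.goto_joints(angles): joint-space move.
- arm.set_gripper(opening): finger opening in m; the grip force is fixed at half the most; returns when the fingers have stopped.
- arm.sleep(seconds).
- solve_ik(position, orientation): joint angles nearest the present ones, or None.
- arm.read_state(): the state.
- imaging.grab_frame(name): name is "side" or "top" or "wrist"; returns the picture (420x560x3 uint8, blue, green, red); there is no depth.
- imaging.get_calibration(name): a dict with "K" (3x3 intrinsics, pixels), "view" (4x4, takes a point from world to camera coordinates). Camera axes: x right, y up, looking along -z (the intrinsics and any distortion apply to the point x, -y, -z); pixel columns grow to the right and rows downward; lengths in m; the calibration is good to about 2 mm. A picture is of the moment at which its call begins: read the wrist's pose just before it. get_calibration takes no time and is no camera call; for the wrist camera it gives the pose at the moment of the call.
A pose or a line that the arm cannot do raises arm.MotionError and nothing moves.
- arm.hand_in(): hands the job in; it is judged then, once.
Trained networks look in the newest picture that a camera, given by its name, has taken for a name from the list of things; names that differ only in an ending like _2 or _b are one class to them, and where a whole thing is asked for, a point or a joint stands for the part that bears it (a point fixed in the world has none). Each returns a list of dicts, best first, with "confidence" (0 to 1); they miss things now and then, are a little off and sometimes report something else, mostly with a low value. They report only what shows in the picture. A call takes as long as a camera call.
- nets.look_for(camera, label): "extent" ([left, top, right, bottom] in pixels, round what is visible of it).
- nets.landmark_of(camera, label): "position" ([column, row] in pixels: a listed point, or the origin of a listed thing).
The state is a dict: "clock": time; "joint_positions": joint angles; "qd": joint speeds; "joint_torque": joint torques, N m; "tcp_pos": TCP position; "orientation": TCP orientation; "contact_force": force on the tool from outside, world axes, zero at the start; "wrist_torque": the same for the moment, N m; "grip_width": finger opening in m; "gripper_force": force on a finger pad.
Only numpy, scipy, OpenCV 4.12 (cv2) and the standard library are available. Lean on these libraries where they do the work, as an engineer would, in place of code of your own. Each camera call takes 0.05 s, during which the arm holds its last target. There are 200 camera calls.

## Working session

There is one attempt and no reset: what is moved stays moved. The work goes in short steps, each a Python script; the robot and the scene stay as the last script left them, time stands still between calls to the robot, and variables do not carry over. Pictures are saved under pics/ and viewed, at most 10 in all, crops included, and the job is handed in when it is done.

```bash
mkdir -p pics
cat > h.py <<'E'
import numpy as np, cv2
from scipy.spatial.transform import Rotation as R
from scipy.optimize import least_squares
from station import arm, solve_ik, imaging, nets
def quat(M): 
    x,y,z,w=R.from_matrix(M).as_quat(); return [w,x,y,z]
def mat(q): return R.from_quat([q[1],q[2],q[3],q[0]]).as_matrix()
def proj(cal,P):
    c=cal["view"]@np.append(P,1); p=np.array([c[0],-c[1],-c[2]]); u=cal["K"]@p; return u[:2]/u[2]
def ray(cal,uv):
    d=np.linalg.solve(cal["K"],[uv[0],uv[1],1.]); d=np.array([d[0],-d[1],-d[2]])
    V=cal["view"]; Rm=V[:3,:3]; return -Rm.T@V[:3,3], Rm.T@d/np.linalg.norm(d)
def onz(cal,uv,z):
    o,d=ray(cal,uv); return o+d*(z-o[2])/d[2]
def tri(obs):
    A=np.zeros((3,3));b=np.zeros(3)
    for cal,uv in obs:
        o,d=ray(cal,uv);M=np.eye(3)-np.outer(d,d);A+=M;b+=M@o
    P=np.linalg.solve(A,b); return P,[np.linalg.norm((np.eye(3)-np.outer(ray(c,u)[1],ray(c,u)[1]))@(P-ray(c,u)[0])) for c,u in obs]
E
python3 - <<'E'
from h import *
ims={}
for c in("side","top"):
    im=imaging.grab_frame(c);cv2.imwrite(f"pics/{c}0.png",im)
    cal=imaging.get_calibration(c); np.savez(f"cal_{c}.npz",**{k:cal[k] for k in("K","view")})
    print(c,{k:np.round(v,3).tolist() for k,v in cal.items()})
    for n in "workpiece angle_plate block_seat stop_pin front_ledge hex_top cam_foot tee_key key_pot mug spray_can wash_bottle".split():
        ims[c,n]=r=nets.landmark_of(c,n)
        print(c,n,[(np.round(x["position"],1).tolist(),round(x["confidence"],2)) for x in r[:2]])
for n in "workpiece angle_plate block_seat stop_pin front_ledge hex_top cam_foot tee_key key_pot mug spray_can wash_bottle".split():
    o=[(imaging.get_calibration(c),ims[c,n][0]["position"]) for c in("side","top") if ims[c,n]]
    print(n,[np.round(v,4) for v in tri(o)] if len(o)==2 else "", [np.round(onz(*x,0),3) for x in o])
E
```

```text
side {'K': [[522.399, 0.0, 280.852], [0.0, 522.399, 205.69], [0.0, 0.0, 1.0]], 'view': [[0.935, -0.353, 0.026, -0.405], [0.132, 0.415, 0.9, -0.235], [-0.329, -0.839, 0.434, -0.837], [0.0, 0.0, 0.0, 1.0]]}
side workpiece [([300.1, 319.8], 0.73), ([231.1, 232.6], 0.3)]
side angle_plate [([322.3, 222.3], 0.85), ([310.2, 233.2], 0.35)]
side block_seat [([309.9, 234.4], 0.57)]
side stop_pin [([301.0, 226.5], 0.72), ([318.0, 203.3], 0.2)]
side front_ledge [([295.5, 243.0], 0.63)]
side hex_top [([318.7, 202.2], 0.76)]
side cam_foot [([325.3, 218.4], 0.69), ([302.6, 318.2], 0.45)]
side tee_key [([235.2, 234.5], 0.67)]
side key_pot [([232.4, 231.8], 0.46)]
side mug [([234.5, 270.5], 0.94), ([297.2, 243.7], 0.27)]
side spray_can [([256.6, 203.2], 0.62)]
side wash_bottle [([282.3, 198.7], 0.83)]
top {'K': [[451.012, 0.0, 277.198], [0.0, 451.012, 203.755], [0.0, 0.0, 1.0]], 'view': [[-0.023, -0.999, 0.023, 0.162], [0.982, -0.018, 0.189, -0.496], [-0.189, 0.026, 0.982, -1.077], [0.0, 0.0, 0.0, 1.0]]}
top workpiece [([359.4, 227.3], 0.62), ([225.9, 238.4], 0.48)]
top angle_plate [([284.1, 169.4], 
[... 1327 characters left out ...]
0.656, 0.282, 0.   ]), array([0.606, 0.133, 0.   ])]
tee_key [array([ 0.4228,  0.2749, -0.0019]), array([0.0008, 0.0008])] [array([0.423, 0.272, 0.   ]), array([0.422, 0.275, 0.   ])]
key_pot [array([0.4147, 0.2742, 0.0068]), array([0.0021, 0.0021])] [array([0.42 , 0.286, 0.   ]), array([0.413, 0.275, 0.   ])]
mug [array([ 0.3806,  0.1371, -0.0073]), array([0.0014, 0.0014])] [array([0.379, 0.126, 0.   ]), array([0.379, 0.138, 0.   ])]
spray_can [array([0.401 , 0.1342, 0.1426]), array([0.0261, 0.0261])] [array([0.522, 0.416, 0.   ]), array([0.388, 0.136, 0.   ])]
wash_bottle [array([0.5834, 0.4006, 0.0102]), array([0.0041, 0.0041])] [array([0.596, 0.421, 0.   ]), array([0.582, 0.404, 0.   ])]
```

View pics/side0.png

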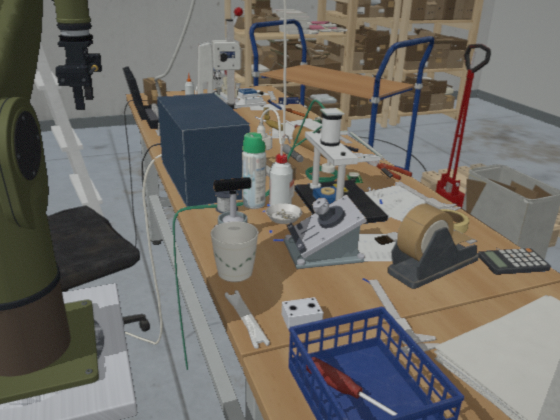

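View pics/top0.png

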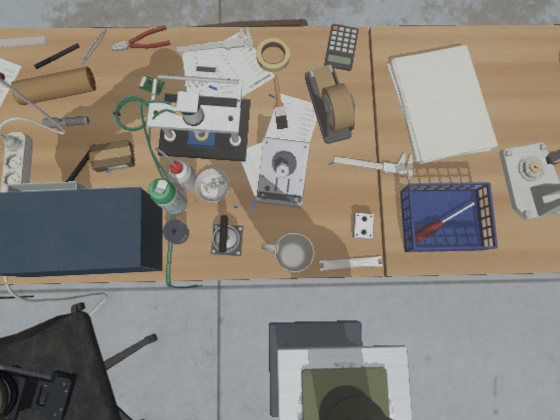

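```bash
cat >> h.py <<'E'
def plateR(yaw): 
    return R.from_euler("z",yaw).as_matrix()@R.from_euler("y",-30,degrees=True).as_matrix()
FL=np.diag([1.,-1,-1])   # tool axes in a frame whose z is up/out
def tool_at(Rf,turn=0.):  # tool pointing along -z of frame Rf; turn about frame z; tool y along frame -y at 0
    return Rf@R.from_euler("z",turn).as_matrix()@FL
E
python3 - <<'E'
from h import *
s=arm.read_state();T=mat(s["orientation"]);p=np.array(s["tcp_pos"]);print(s["clock"],T.round(2).tolist(),s["contact_force"])
V=imaging.get_calibration("wrist")["view"];K=imaging.get_calibration("wrist")["K"]
print(K.round(1).tolist(),"cam in tool",(T.T@(-V[:3,:3].T@V[:3,3]-p)).round(3),"axes",(T.T@V[:3,:3].T).round(2).tolist())
# candidate looks
Rp=plateR(0.03)
for nm,P,M in [("plate",np.array([.56,.14,.09])+Rp[:,2]*.18,tool_at(Rp)),("plate180",np.array([.56,.14,.09])+Rp[:,2]*.18,tool_at(Rp,np.pi)),("block",[.445,-.06,.2],tool_at(np.eye(3))),("block180",[.445,-.06,.2],tool_at(np.eye(3),np.pi)),("seat",np.array([.546,.139,.05]),tool_at(Rp)),("seat180",np.array([.546,.139,.05]),tool_at(Rp,np.pi)),("key",[.42,.275,.12],tool_at(np.eye(3))),("key180",[.42,.275,.12],tool_at(np.eye(3),np.pi))]+[(f"hex{a}",np.array([.565,.142,.12])+Rp[:,2]*.11,tool_at(Rp,np.radians(a))) for a in(-90,-60,-30,0,30,60,90,120,150,180,210)]:
    q=solve_ik(list(P),quat(M));print(nm,None if q is None else np.round(q,2))
E
```

```text
1.3 [[-0.97, 0.22, -0.0], [0.22, 0.97, 0.0], [0.0, 0.0, -1.0]] [ 0.40574843 -0.06429318 -0.24062015]
[[337.6, 0.0, 283.8], [0.0, 337.6, 212.3], [0.0, 0.0, 1.0]] cam in tool [ 0.072  0.    -0.147] axes [[0.0, 0.96, 0.28], [1.0, -0.0, -0.0], [-0.0, 0.28, -0.96]]
plate [-0.55  0.43  0.01  2.43  2.2   0.3   2.03]
plate180 [-0.52  0.43 -0.04  2.43  2.15  0.32 -1.06]
block [-0.22  0.57  0.4   2.14 -0.44  0.51 -1.06]
block180 [ 0.31  0.56 -0.43  2.11  0.43  0.56  1.14]
seat [-0.2   0.97 -0.41  2.34  2.44  0.81  1.92]
seat180 [ 0.22  1.31 -1.26  2.32  2.05  1.43 -0.59]
key [-0.87  0.76  0.33  2.05 -0.59  0.42 -1.65]
key180 [-0.52  0.73 -0.24  2.03  0.4   0.42  0.5 ]
hex-90 [-0.35  0.53 -0.22  2.36  2.12  0.41  0.58]
hex-60 [-0.26  0.54 -0.36  2.35  2.02  0.47  1.21]
hex-30 [-0.16  0.56 -0.51  2.35  1.93  0.55  1.82]
hex0 [-0.5   0.53  0.01  2.37  2.37  0.32  1.9 ]
hex30 [-0.64  0.55  0.23  2.37  2.75  0.26  2.05]
hex60 [-0.64  0.55  0.23  2.37  2.75  0.26  2.58]
hex90 [ 0.23  0.81 -1.25  2.33  1.7   1.07 -2.11]
hex120 [ 0.23  0.81 -1.25  2.33  1.7   1.07 -1.59]
hex150 [ 0.23  0.81 -1.25  2.33  1.7   1.07 -1.06]
hex180 [ 0.23  0.81 -1.25  2.33  1.7   1.07 -0.54]
hex210 [-0.38  0.53 -0.17  2.36  2.16  0.39 -0.5 ]
```

```bash
cat > look.py <<'E'
from h import *
import pickle
NAMES="angle_plate block_seat stop_pin front_ledge hex_top cam_foot".split()
LOC={"angle_plate":[0,0,0],"block_seat":[-.038,-.004,0],"stop_pin":[-.05,.033,0],"front_ledge":[-.068,0,0],"hex_top":[.011,0,.052],"cam_foot":[.011,0,0]}
def look(tag,names):
    cal=imaging.get_calibration("wrist");im=imaging.grab_frame("wrist");cv2.imwrite(f"pics/{tag}.png",im)
    out=[]
    for n in names:
        r=nets.landmark_of("wrist",n)
        if r: out.append((n,cal,np.array(r[0]["position"]),r[0]["confidence"]))
    return out
def fit(obs):
    def f(v,full=False):
        M=plateR(v[3]);e=[(proj(c,v[:3]+M@np.array(LOC[n]))-u)*w for n,c,u,w in obs];return np.concatenate(e)
    r=least_squares(f,[.577,.135,.075,.0],loss="soft_l1",f_scale=2.);return r.x,f(r.x).reshape(-1,2)
E
python3 - <<'E'
from look import *
p=np.array(arm.read_state()["tcp_pos"])
arm.line_to([p[0],p[1],.40],speed=.3)
Rp=plateR(0.);c=np.array([.565,.14,.075])
arm.move_pose(list(c+Rp[:,2]*.27),quat(tool_at(Rp)))
print(arm.read_state()["clock"],np.round(arm.read_state()["joint_positions"],2))
o1=look("w1",NAMES)
arm.line_to(list(c+Rp[:,2]*.15+Rp[:,0]*.01),speed=.25)
o2=look("w2",NAMES)
obs=o1+o2
pickle.dump(obs,open("obs.pkl","wb"))
v,e=fit(obs);print(v.round(4))
for (n,c_,u,w),d in zip(obs,e):print(n,u.round(1),round(w,2),d.round(1))
s=arm.read_state();print(s["clock"],np.round(s["joint_positions"],2))
E
```

```text
Traceback (most recent call last):
station.MotionError: the arm cannot take that pose within its joint ranges
```

Run:
```python
from look import *
Rp=plateR(0.);c=np.array([.565,.14,.075])
print(arm.read_state()["tcp_pos"],arm.read_state()["clock"])
for h in(.15,.18,.2,.22,.24):
  for t in (0,np.pi,-np.pi/4):
    for dx in(0,.04):
      q=solve_ik(list(c+Rp[:,2]*h+Rp[:,0]*dx),quat(tool_at(Rp,t)));print(h,round(t,1),dx,None if q is None else np.round(q,2))
```

```text
[0.13980646 0.60859758 0.39920647] 1.9917
0.15 0 0 [-0.41  0.55 -0.2   2.42  2.2   0.46  2.  ]
0.15 0 0.04 [-0.49  0.52  0.01  2.31  2.18  0.28  2.09]
0.15 3.1 0 [ 0.18  0.82 -1.25  2.39  1.71  1.12 -0.66]
0.15 3.1 0.04 [ 0.24  0.8  -1.25  2.28  1.65  1.07 -0.49]
0.15 -0.8 0 [-0.33  0.56 -0.32  2.41  2.1   0.51  1.31]
0.15 -0.8 0.04 [-0.25  0.53 -0.35  2.3   1.88  0.45  1.6 ]
0.18 0 0 [-0.56  0.47  0.01  2.43  2.25  0.34  1.94]
0.18 0 0.04 [-0.65  0.46  0.21  2.33  2.22  0.17  2.04]
0.18 3.1 0 [ 0.19  0.73 -1.25  2.39  1.64  1.05 -0.64]
0.18 3.1 0.04 [ 0.16  0.61 -1.04  2.29  1.6   0.83 -0.49]
0.18 -0.8 0 [-0.32  0.48 -0.35  2.42  1.96  0.48  1.43]
0.18 -0.8 0.04 [-0.25  0.46 -0.38  2.31  1.73  0.44  1.73]
0.2 0 0 [-0.72  0.43  0.22  2.44  2.37  0.24  1.83]
0.2 0 0.04 [-0.81  0.44  0.44  2.33  2.58  0.08  1.68]
0.2 3.1 0 [-0.52  0.42 -0.07  2.43  2.03  0.34 -0.99]
0.2 3.1 0.04 [ 0.04  0.49 -0.83  2.29  1.56  0.66 -0.47]
0.2 -0.8 0 [-0.31  0.43 -0.38  2.42  1.85  0.47  1.53]
0.2 -0.8 0.04 [-0.24  0.42 -0.39  2.31  1.62  0.43  1.83]
0.22 0 0 [-0.74  0.38  0.21  2.43  2.11  0.22  2.07]
0.22 0 0.04 [-0.79  0.38  0.36  2.33  1.67  0.1   2.58]
0.22 3.1 0 [-0.42  0.37 -0.24  2.42  1.78  0.39 -0.76]
0.22 3.1 0.04 [-0.87  0.39  0.49  2.33  1.98  0.04 -0.86]
0.22 -0.8 0 [-0.31  0.38 -0.4   2.41  1.73  0.46  1.64]
0.22 -0.8 0.04 [-0.24  0.37 -0.41  2.3   1.5   0.43  1.95]
0.24 0 0 [-0.9   0.34  0.41  2.43  2.06  0.14  2.14]
0.24 0 0.04 [-1.04  0.38  0.71  2.33 -0.87  0.05 -1.14]
0.24 3.1 0 [-0.85  0.34  0.34  2.43  1.94  0.17 -0.89]
0.24 3.1 0.04 [-0.81  0.33  0.36  2.32  1.23  0.13 -0.12]
0.24 -0.8 0 [-0.31  0.33 -0.41  2.41  1.59  0.44  1.76]
0.24 -0.8 0.04 [-0.23  0.33 -0.42  2.3   1.37  0.43  2.06]
```

Run:
```python
from look import *
Rp=plateR(0.);c=np.array([.565,.14,.075])
arm.move_pose(list(c+Rp[:,2]*.20),quat(tool_at(Rp)))
print(arm.read_state()["clock"],np.round(arm.read_state()["joint_positions"],2))
o1=look("w1",NAMES)
arm.line_to(list(c+Rp[:,2]*.15+Rp[:,0]*.01),speed=.25)
o2=look("w2",NAMES)
obs=o1+o2
pickle.dump(obs,open("obs.pkl","wb"))
v,e=fit(obs);print(v.round(4))
for (n,c_,u,w),d in zip(obs,e):print(n,u.round(1),round(w,2),d.round(1))
s=arm.read_state();print(s["clock"],np.round(s["joint_positions"],2))
```

```text
4.0917 [-0.72  0.43  0.22  2.44  2.37  0.24  1.83]
[ 0.5818  0.1388  0.0753 -0.1697]
angle_plate [286.6 172.8] 0.76 [-0.1 -0.8]
block_seat [283.2 205.5] 0.68 [1.1 0.8]
stop_pin [251.7 213. ] 0.92 [-1.4 -1.4]
front_ledge [275.6 230.8] 0.86 [1.5 0.8]
hex_top [285.2 170.3] 0.84 [-1.2 -1.2]
cam_foot [287.3 159.2] 0.95 [0.7 2.2]
angle_plate [285.5 190.3] 0.92 [-0.5 -0.4]
block_seat [280.4 230.1] 0.91 [ 2.6 -0.9]
stop_pin [244.9 234.2] 0.68 [-0.8  0.1]
front_ledge [274.6 257.5] 0.88 [ 0.1 -0.4]
hex_top [283.2 188.9] 0.76 [-1.2  1.1]
cam_foot [286.3 177.6] 0.86 [0.4 0.5]
5.1417 [-0.57  0.54  0.08  2.4   2.46  0.33  1.76]
```

View pics/w2.png

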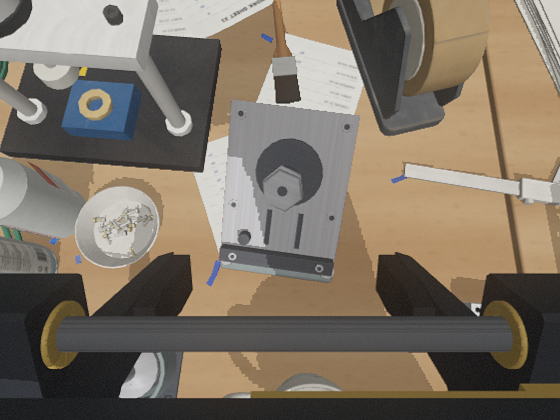

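Run:
```python
from look import *
obs=pickle.load(open("obs.pkl","rb"));v,e=fit(obs);M=plateR(v[3]);cal=obs[-1][1]
im=cv2.imread("pics/w2.png");S=3
x0,y0=205,90
b=cv2.resize(im[y0:290,x0:380],None,fx=S,fy=S,interpolation=cv2.INTER_CUBIC)
P=lambda l:tuple(int(t) for t in ((proj(cal,v[:3]+M@np.array(l))-[x0,y0]+.5)*S).round())
cs=[P(l) for l in([-.075,-.057,0],[.075,-.057,0],[.075,.057,0],[-.075,.057,0])]
cv2.polylines(b,[np.array(cs)],True,(0,0,255),1)
cv2.polylines(b,[np.array([P(l) for l in([-.075,-.055,.012],[-.061,-.055,.012],[-.061,.055,.012],[-.075,.055,.012])])],True,(0,255,0),1)
cv2.polylines(b,[np.array([P([-.05+.006*np.cos(a),.033+.006*np.sin(a),.011]) for a in np.linspace(0,6.28,20)])],True,(0,255,255),1)
cv2.circle(b,P([.011,0,.052]),2,(255,0,0),-1)
h=cv2.resize(im[155:220,250:315],(390,390),interpolation=cv2.INTER_CUBIC)[:, :270]
out=np.zeros((600,800,3),np.uint8);out[:,:525]=b[:600];out[:390,528:798]=h
cv2.imwrite("pics/ov.png",out)
```

```text
(no output)
```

View pics/ov.png

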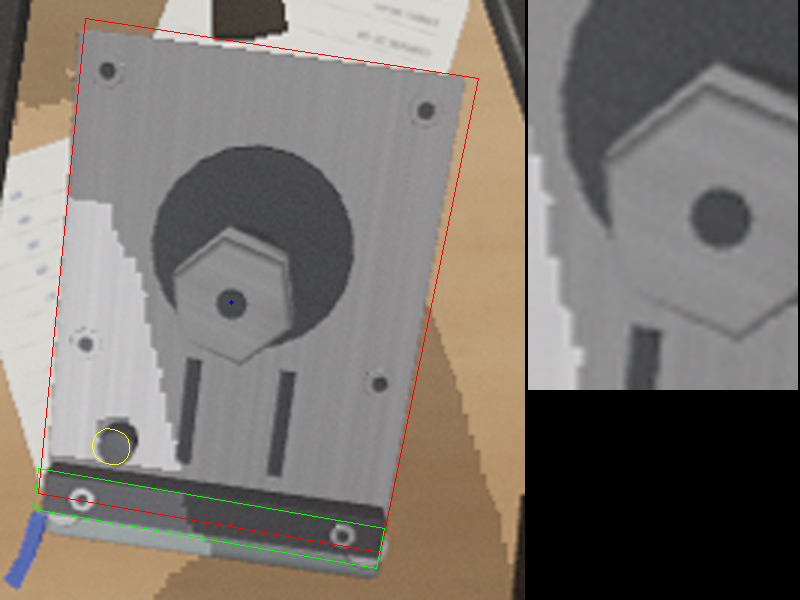

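Run:
```python
from look import *
obs=pickle.load(open("obs.pkl","rb"));cal=obs[-1][1]
man={"TL":([.075,.057,0],(80,30)),"TR":([.075,-.057,0],(463,77)),"L1":([-.061,.055,.012],(47,462)),"L2":([-.061,-.055,.012],(386,508)),"pin":([-.05,.033,.011],(115,443)),"hx":([.011,0,.052],(231,303))}
px=lambda u:np.array(u)/3+[204.5+.0,89.5]
for k,(l,u) in man.items():
    LOC[k]=l;obs.append((k,cal,px(u),2.))
v,e=fit(obs);print(v.round(4))
for (n,c_,u,w),d in zip(obs,e):print(n,(d/w).round(1),end="; ")
M=plateR(v[3]);np.save("plate.npy",v)
vert=[(230,237),(287,264),(291,325),(238,363),(180,330),(176,277)]
def vp(u):
    o,d=ray(cal,px(u));o=M.T@(o-v[:3]);d=M.T@d;return o+d*(.052-o[2])/d[2]
V=np.array([vp(u) for u in vert]);c=V.mean(0);print("\nhex",V.round(4).tolist(),c.round(4))
a=np.degrees(np.arctan2(V[:,1]-c[1],V[:,0]-c[0]));print(a.round(1),np.mod(a,60).round(1),np.hypot(*(V-c)[:,:2].T).round(4))
# side/top cross-check
for cn in("side","top"):
    k=imaging.get_calibration(cn)
    for n in("hex_top","stop_pin","angle_plate"):print(cn,n,proj(k,v[:3]+M@np.array(LOC[n])).round(1))
```

```text
[ 0.5855  0.1393  0.0657 -0.1397]
angle_plate [-0.7 -1.1]; block_seat [2.1 0.2]; stop_pin [-0.1 -1.6]; front_ledge [ 3.  -0.5]; hex_top [-1.5 -1.4]; cam_foot [-0.1  2.5]; angle_plate [-1.1 -1.1]; block_seat [ 3.3 -2.8]; stop_pin [ 0.6 -0.7]; front_ledge [ 1.6 -2.8]; hex_top [-1.6  0.7]; cam_foot [-0.5  0.3]; TL [ 0.2 -0.2]; TR [-0.3  0.2]; L1 [-0.2  1.6]; L2 [-0.8  2.1]; pin [0.6 0.2]; hx [ 0.1 -0.9]; 
hex [[0.0276, 0.0023, 0.052], [0.0226, -0.0133, 0.052], [0.0065, -0.0166, 0.052], [-0.0059, -0.0039, 0.052], [0.001, 0.0127, 0.052], [0.0152, 0.0153, 0.052]] [ 0.0112 -0.0006  0.052 ]
[  10.   -48.2 -106.3 -169.1  127.4   75.6] [10.  11.8 13.7 10.9  7.4 15.6] [0.0167 0.0171 0.0167 0.0174 0.0167 0.0163]
side hex_top [319.4 203.9]
side stop_pin [301.5 229.4]
side angle_plate [325.4 224.7]
top hex_top [281.7 169.2]
top stop_pin [266.5 185.8]
top angle_plate [281.8 168.2]
```

Run:
```python
from look import *
obs=pickle.load(open("obs.pkl","rb"));cal=obs[-1][1]
man={"TL":([.075,.057,0],(80,30)),"TR":([.075,-.057,0],(463,77)),"L1":([-.061,.055,.012],(47,462)),"L2":([-.061,-.055,.012],(386,508)),"pin":([-.05,.033,.011],(115,443)),"hx":([.011,0,.052],(231,303))}
px=lambda u:np.array(u)/3+[204.5,89.5]
for k,(l,u) in man.items():
    LOC[k]=l;obs.append((k,cal,px(u),1.))
st={"side":{"angle_plate":(322.3,222.3),"block_seat":(309.9,234.4),"stop_pin":(301,226.5),"front_ledge":(295.5,243),"hex_top":(318.7,202.2),"cam_foot":(325.3,218.4)},
"top":{"angle_plate":(284.1,169.4),"block_seat":(281.8,186.4),"stop_pin":(264.4,185.5),"hex_top":(281.1,171.3),"cam_foot":(283.3,167.4)}}
for W in(1,2):
  ob=list(obs)
  for c,d in st.items():
    for n,u in d.items(): ob.append((n,imaging.get_calibration(c),np.array(u),W))
  v,e=fit(ob);print(v.round(4))
  if W==1:
    for (n,c_,u,w),d in zip(ob,e):print(n,(d/w).round(1),end="; ")
    np.save("plate.npy",v)
    M=plateR(v[3]);print("hex",(v[:3]+M@[.011,0,.052]).round(4),"seat",(v[:3]+M@[-.038,-.004,0]).round(4))
```

```text
[ 0.5836  0.1393  0.0692 -0.1443]
angle_plate [-0.7 -0.6]; block_seat [1.9 1. ]; stop_pin [-0.6 -0.9]; front_ledge [2.7 0.5]; hex_top [-1.6 -0.9]; cam_foot [-0.1  2.8]; angle_plate [-1.2 -0.4]; block_seat [ 3.1 -1.7]; stop_pin [-0.1  0.3]; front_ledge [ 1.2 -1.4]; hex_top [-1.8  1.5]; cam_foot [-0.5  0.9]; TL [-0.1 -0.8]; TR [1.  0.3]; L1 [-1.2  2.7]; L2 [-0.5  3.9]; pin [-0.1  1.3]; hx [-0.1 -0.1]; angle_plate [2.5 1. ]; block_seat [ 0.1 -1.1]; stop_pin [-0.2  1.5]; front_ledge [ 1.9 -3.5]; hex_top [0.  0.3]; cam_foot [3.9 2.3]; angle_plate [-2.2 -0.9]; block_seat [-0.2 -3.1]; stop_pin [2.  0.6]; hex_top [ 0.6 -1.8]; cam_foot [-0.9 -3.2]; hex [0.5673 0.1417 0.1198] seat [0.5505 0.1401 0.0502]
[ 0.5829  0.1393  0.0703 -0.1471]
```

Run:
```python
from look import *
I=np.eye(3);best=None;q0=np.array(arm.read_state()["joint_positions"])
for t in(-90,90):
    q=solve_ik([.445,-.06,.15],quat(tool_at(I,np.radians(t))));print(t,None if q is None else np.round(q,2))
    if q is not None and(best is None or np.abs(q-q0).max()<best[0]):best=(np.abs(np.array(q)-q0).max(),t)
t=best[1]
s=arm.read_state();p=np.array(s["tcp_pos"])
arm.move_pose([.445,-.06,.15],quat(tool_at(I,np.radians(t))))
cal=imaging.get_calibration("wrist")
o=look("w3",["workpiece"]);x=nets.look_for("wrist","workpiece")
pickle.dump((cal["K"],cal["view"]),open("w3.pkl","wb"))
print([(a[0],a[2],a[3],onz(cal,a[2],0)) for a in o],x[:2],arm.read_state()["clock"],np.round(arm.read_state()["joint_positions"],2))
```

```text
-90 [ 0.72  0.94 -1.26  2.14  1.13  1.02  1.95]
90 [ 0.16  0.63 -0.19  2.17  0.32  0.37 -0.31]
[('workpiece', array([282.6, 192.4]), 0.79, array([ 0.44638532, -0.06337252,  0.        ]))] [{'extent': [244.1, 165.3, 321.3, 229.3], 'confidence': 0.74}] 6.7 [ 0.72  0.94 -1.26  2.14  1.13  1.01  1.95]
```

View pics/w3.png

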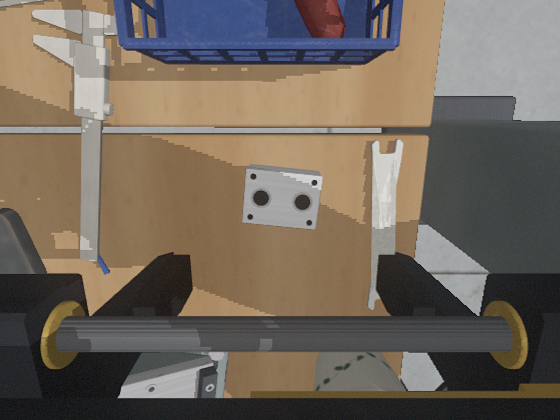

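Run:
```python
from look import *
K,V=pickle.load(open("w3.pkl","rb"));cal=dict(K=K,view=V)
g=cv2.cvtColor(cv2.imread("pics/w3.png"),cv2.COLOR_BGR2GRAY)
c0=np.array([[247,168],[322,174],[316,229],[243,222]],np.float32)
P=np.array([onz(cal,u,.028) for u in c0]);print(P.round(4).tolist())
l=(P[1]-P[0]+P[2]-P[3])/2;w=(P[3]-P[0]+P[2]-P[1])/2
print(P.mean(0).round(4),np.linalg.norm(l),np.linalg.norm(w),np.degrees(np.arctan2(l[1],l[0])),np.degrees(np.arctan2(w[1],w[0])))
```

```text
[[0.4748, -0.0896, 0.028], [0.4147, -0.085, 0.028], [0.4181, -0.0383, 0.028], [0.4794, -0.0443, 0.028]]
[ 0.4467 -0.0643  0.028 ] 0.06092066854525591 0.046194505120912784 174.99019928214528 85.00928535968389
```

Run:
```python
from look import *
I=np.eye(3);Q=quat(tool_at(I,np.radians(-95)))
b=[.4467,-.0643]
arm.set_gripper(.088)
arm.line_to(b+[.05],speed=.25,ori=Q)
print("hit",arm.line_to(b+[.0155],speed=.08,max_force=8))
s=arm.read_state();z0=s["tcp_pos"]
arm.set_gripper(.055)
s=arm.read_state();print(z0,s["tcp_pos"],s["grip_width"],s["gripper_force"],s["clock"])
arm.line_to(b+[.18],speed=.3)
s=arm.read_state();print(s["grip_width"],np.array(s["contact_force"]).round(2),s["clock"])
v=np.load("plate.npy");M=plateR(v[3])
for t in(0,180):
  for h in(.03,.07,.1,.14):
    q=solve_ik(list(v[:3]+M@[-.036,-.008,h]),quat(tool_at(M,np.radians(t))));print(t,h,None if q is None else np.round(q,2))
```

```text
hit False
[ 0.44711178 -0.06414216  0.01614922] [ 0.44690689 -0.06434059  0.0157636 ] 0.0617201582450512 29.96505618095398 8.5583
0.06160664155746798 [-0.32 -0.24 -2.67] 9.2583
0 0.03 [ 0.03  1.06 -0.95  2.32  1.98  1.18  2.21]
0 0.07 [ 0.02  0.99 -1.    2.36  1.9   1.17  2.2 ]
0 0.1 [ 0.03  0.94 -1.06  2.38  1.83  1.18  2.21]
0 0.14 [ 0.04  0.86 -1.14  2.4   1.73  1.18  2.23]
180 0.03 [ 0.09  1.13 -1.09  2.31  1.95  1.31 -0.86]
180 0.07 [ 0.06  1.04 -1.1   2.35  1.88  1.26 -0.9 ]
180 0.1 [ 0.04  0.96 -1.1   2.38  1.82  1.21 -0.91]
180 0.14 [ 0.02  0.84 -1.09  2.4   1.74  1.14 -0.92]
```

```bash
cat >> look.py <<'E'
v=np.load("plate.npy");M=plateR(v[3])
def W(l): return list(v[:3]+M@np.array(l))
def loc(): return M.T@(np.array(arm.read_state()["tcp_pos"])-v[:3])
def F(): return (M.T@np.array(arm.read_state()["contact_force"])).round(2)
E
python3 - <<'E'
from look import *
Q=quat(tool_at(M))
arm.move_pose(W([-.035,-.010,.13]),Q)
arm.line_to(W([-.035,-.010,.035]),speed=.2)
print(loc().round(4),F(),arm.read_state()["clock"])
h=arm.line_to(W([-.035,-.010,.006]),speed=.03,max_force=4);a=loc();print("down",h,a.round(4),F())
if a[2]<.022:
    arm.line_to(W([a[0],a[1],a[2]+.0012]),speed=.03)
    h=arm.line_to(W([a[0]-.009,a[1],a[2]+.0012]),speed=.02,max_force=4);b=loc();print("ledge",h,b.round(4),F())
    if h: arm.line_to(W([b[0]+.001,b[1],a[2]+.0012]),speed=.03)
    b=loc()
    h=arm.line_to(W([b[0],b[1]+.016,a[2]+.0012]),speed=.03,max_force=4);c=loc();print("pin",h,c.round(4),F())
print(arm.read_state()["clock"],arm.read_state()["grip_width"])
imaging.grab_frame("side")
cv2.imwrite("pics/s2.png",imaging.grab_frame("side"))
E
```

```text
[-0.035  -0.011   0.0352] [-1.51  0.58 -0.18] 10.7417
down True [-0.0355 -0.0103  0.028 ] [-0.72 -0.43 -1.99]
11.1833 0.061490490822983024
```

Run:
```python
from look import *
o=look("w4",["workpiece","stop_pin","hex_top","cam_foot"])
c=o[0][1]
for a in o: print(a[0],a[2],round(a[3],2),proj(c,np.array(W(LOC[a[0]] if a[0] in LOC else [loc()[0],loc()[1],loc()[2]-.0155]))).round(1))
print(loc().round(4),F())
a=cv2.imread("pics/w4.png");b=cv2.imread("pics/s2.png")[150:270,240:400]
o=np.zeros((600,800,3),np.uint8);o[:420,:560]=a;cv2.imwrite("pics/c4.png",np.hstack([a[:400],cv2.resize(b,(240,180))]) if 0 else a)
o[420:600,560:800]=cv2.resize(b,(240,180));cv2.imwrite("pics/c4.png",o)
```

```text
workpiece [285.3 259.6] 0.76 [284.5 258.6]
hex_top [258.3 185.8] 0.58 [257.4 186.2]
[-0.0357 -0.0102  0.0283] [-0.58  0.96 -2.52]
```

View pics/c4.png

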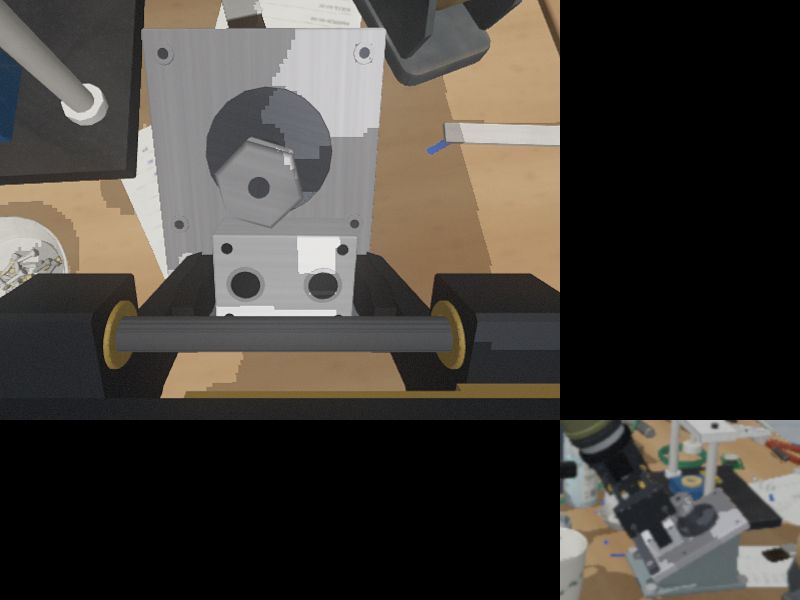

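Run:
```python
from look import *
cal=imaging.get_calibration("wrist")
pickle.dump((cal["K"],cal["view"]),open("w4.pkl","wb"))
for l,u in(([.075,.057,0],(142,29)),([.075,-.057,0],(385,29)),([.011,0,.052],(258.5,187))):print(proj(cal,np.array(W(l))).round(1),u)
im=cv2.imread("pics/w4.png")
cv2.imwrite("pics/c5.png",cv2.resize(im[80:240,190:350],(600,600),interpolation=cv2.INTER_CUBIC))
```

```text
[140.9  28.2] (142, 29)
[385.6  28.6] (385, 29)
[257.6 186.3] (258.5, 187)
```

View pics/c5.png

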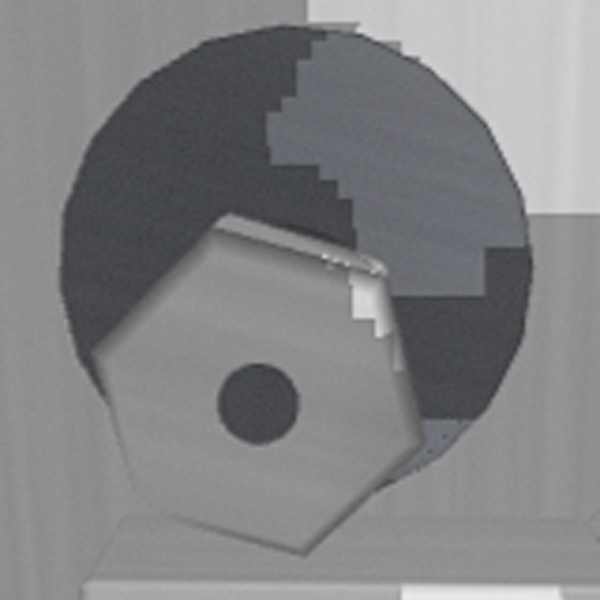

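Run:
```python
from look import *
K,V=pickle.load(open("w4.pkl","rb"));cal=dict(K=K,view=V)
def vp(u):
    o,d=ray(cal,np.array(u)/3.75+[189.6,79.6]);o=M.T@(o-v[:3]);d=M.T@d;return o+d*(.052-o[2])/d[2]
P=np.array([vp(u) for u in[(215,230),(378,275),(420,440),(305,553),(140,500),(95,352),(258,403)]]);c=P[6];D=(P-c)[:6]
a=np.degrees(np.arctan2(D[:,1],D[:,0]));print(c.round(4),a.round(1),np.mod(a,60).round(1),np.hypot(*D[:,:2].T).round(4))
h=arm.line_to(W([-.035,-.010,.008]),speed=.03,max_force=7);a=loc();print("down",h,a.round(4),F())
if a[2]<.022:
    arm.line_to(W([-.035,-.010,a[2]+.0012]),speed=.03)
    h=arm.line_to(W([-.044,-.010,a[2]+.0012]),speed=.02,max_force=6);b=loc();print("ledge",h,b.round(4),F())
print(arm.read_state()["clock"],arm.read_state()["grip_width"])
```

```text
[ 0.0107 -0.0003  0.052 ] [  12.6  -43.2 -103.1 -163.9  129.6   72.3] [12.6 16.8 16.9 16.1  9.6 12.3] [0.0172 0.0173 0.0165 0.0163 0.0158 0.0167]
down True [-0.0355 -0.0102  0.0165] [-0.39  0.3   1.12]
ledge True [-0.0382 -0.0102  0.0173] [ 3.04  0.51 -0.11]
12.5833 0.06177353972137059
```

Run:
```python
from look import *
arm.line_to(W([-.0374,-.010,.0175]),speed=.03)
h=arm.line_to(W([-.0374,.004,.0175]),speed=.025,max_force=5);c=loc();print("pin",h,c.round(4),F())
y=c[1]-.001
arm.line_to(W([-.0374,y,.0175]),speed=.03)
h=arm.line_to(W([-.0374,y,.012]),speed=.02,max_force=5);d=loc();print("down",h,d.round(4),F())
arm.set_gripper(.088)
print(loc().round(4),F())
arm.line_to(W([-.0374,y,.05]),speed=.12)
arm.line_to(W([-.0374,y,.115]),speed=.3)
o=look("w6",["workpiece","hex_top"])
for a in o:print(a[0],a[2],round(a[3],2),proj(a[1],np.array(W(LOC.get(a[0],[-.038,y,0])))))
print(arm.read_state()["clock"],np.round(arm.read_state()["joint_positions"],2))
for t in(0,180):
  for dz in(.3,.2,.12):
    q=solve_ik([.42,.275,dz],quat(tool_at(np.eye(3),np.radians(t))));print(t,dz,None if q is None else np.round(q,2))
```

```text
pin True [-0.038  -0.0052  0.0169] [ 0.1  -0.34 -0.56]
down True [-0.0379 -0.0064  0.0163] [ 0.35 -0.44  3.57]
[-0.0386 -0.0069  0.0159] [ 1.05  0.42 -0.25]
workpiece [282.5 210.7] 0.79 [283.49575806 208.64202102]
hex_top [272.7 158. ] 0.78 [274.09174377 155.2711745 ]
15.1667 [ 0.03  0.92 -1.1   2.38  1.77  1.2   2.23]
0 0.3 [-1.33  0.79  1.31  1.88 -0.84  1.17 -1.28]
0 0.2 [-1.24  0.86  1.09  2.01 -0.99  0.93 -1.18]
0 0.12 [-1.04  0.84  0.65  2.06 -0.97  0.58 -1.26]
180 0.3 [-0.05  0.61 -1.04  1.82  0.6   1.06  0.25]
180 0.2 [-0.07  0.79 -1.05  1.95  0.86  0.94  0.01]
180 0.12 [-0.09  0.94 -1.05  2.01  1.1   0.91 -0.19]
```

View pics/w6.png

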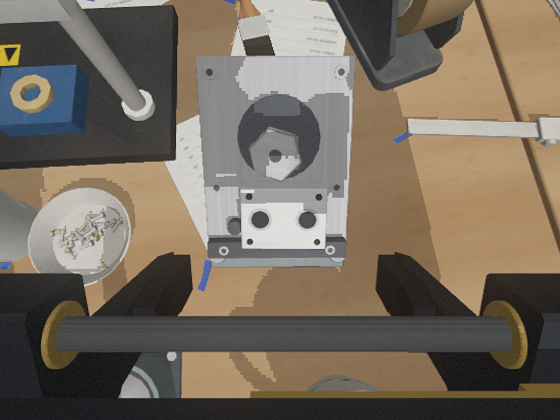

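Run:
```python
from look import *
p=np.array(arm.read_state()["tcp_pos"])
print(p.round(3))
arm.move_pose([.425,.275,.24],quat(tool_at(np.eye(3),np.pi)))
cal=imaging.get_calibration("wrist");pickle.dump((cal["K"],cal["view"]),open("w7.pkl","wb"))
o=look("w7",["tee_key","key_pot"])
for a in o:print(a[0],a[2],round(a[3],2),onz(cal,a[2],.006 if a[0]=="tee_key" else 0).round(4))
print(nets.look_for("wrist","tee_key")[:2],proj(cal,[.42,.275,.136]))
print(arm.read_state()["clock"],np.round(arm.read_state()["joint_positions"],2))
```

```text
[0.494 0.145 0.149]
tee_key [291.5 174.2] 0.6 [0.4186 0.2836 0.006 ]
[{'extent': [265.7, 149.3, 310.7, 256.2], 'confidence': 0.86}, {'extent': [44.0, 88.1, 203.4, 197.2], 'confidence': 0.67}] [283.94377367 204.99691494]
17.2 [-0.06  0.72 -1.05  1.89  0.75  0.99  0.12]
```

View pics/w7.png

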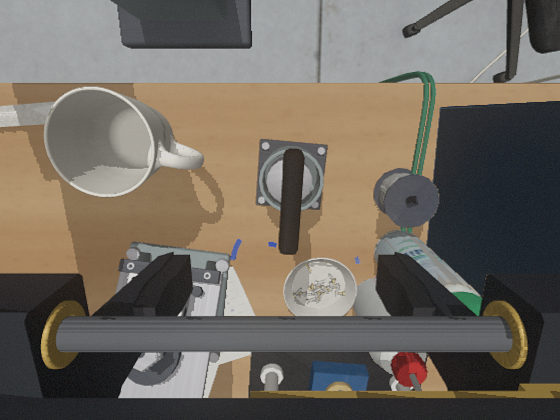

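Run:
```python
from look import *
K,V=pickle.load(open("w7.pkl","rb"));cal=dict(K=K,view=V)
im=cv2.imread("pics/w7.png");g=im.max(2)
m=(g<45).astype(np.uint8);m[:, :240]=0;m[:,330:]=0;m[:140]=0;m[262:]=0
n,lab,st,ce=cv2.connectedComponentsWithStats(m);i=1+st[1:,4].argmax();print(st[i],ce[i])
ys,xs=np.where(lab==i);pts=np.c_[xs,ys].astype(np.float32);r=cv2.minAreaRect(pts);print(r)
bx=cv2.boxPoints(r);bx=bx[bx[:,1].argsort()];A,B=bx[:2].mean(0),bx[2:].mean(0);print(A,B)
for z in(.136,.123):
    a,b=onz(cal,A,z),onz(cal,B,z);print(z,a.round(4),b.round(4),((a+b)/2).round(4),np.linalg.norm(a-b).round(4),np.degrees(np.arctan2(*(b-a)[1::-1])).round(1))
f=np.array([[262,140],[327,145],[322,210],[257,206]]);P=np.array([onz(cal,u,.005) for u in f]);print(P.round(4).tolist(),P.mean(0).round(4))
rim=onz(cal,(291,180),.04);print(rim.round(4), solve_ik([.42,.275,.11],quat(tool_at(np.eye(3),np.pi))))
```

```text
[302 173   1   8   8] [302.  176.5]
((302.0, 176.5), (7.0, 0.0), -90.0)
[302. 173.] [302. 180.]
0.136 [0.3952 0.2884 0.136 ] [0.4005 0.2885 0.136 ] [0.3979 0.2885 0.136 ] 0.0053 1.0
0.123 [0.3974 0.2892 0.123 ] [0.403  0.2892 0.123 ] [0.4002 0.2892 0.123 ] 0.0056 1.0
[[0.3806, 0.2506, 0.005], [0.3859, 0.3228, 0.005], [0.4611, 0.3198, 0.005], [0.4564, 0.2435, 0.005]] [0.421  0.2842 0.005 ]
[0.4188 0.2823 0.04  ] [-0.17721068  0.88143283 -0.85080184  2.02261027  1.02785056  0.74446227
 -0.11753424]
```

Run:
```python
from look import *
K,V=pickle.load(open("w7.pkl","rb"));cal=dict(K=K,view=V)
im=cv2.imread("pics/w7.png");g=im.max(2);print(im[150:255:15,290].tolist())
for th in(60,75,85):
    m=(g<th).astype(np.uint8);m[:, :240]=0;m[:,330:]=0;m[:140]=0;m[262:]=0
    m=cv2.morphologyEx(m,cv2.MORPH_OPEN,np.ones((5,5),np.uint8))
    n,lab,st,ce=cv2.connectedComponentsWithStats(m)
    if n<2:continue
    i=1+st[1:,4].argmax();ys,xs=np.where(lab==i);r=cv2.minAreaRect(np.c_[xs,ys].astype(np.float32))
    bx=cv2.boxPoints(r);bx=bx[bx[:,1].argsort()];A,B=bx[:2].mean(0),bx[2:].mean(0);print(th,st[i],r[1],A,B)
    a,b=onz(cal,A,.136),onz(cal,B,.136);print(a.round(4),b.round(4),((a+b)/2).round(4),np.linalg.norm(a-b).round(4),np.degrees(np.arctan2(*(b-a)[1::-1])).round(1))
```

```text
[[39, 41, 50], [50, 54, 58], [48, 52, 60], [45, 49, 54], [47, 50, 55], [45, 51, 58], [44, 50, 56]]
60 [ 281  149   23  104 1506] (20.07747459411621, 103.06787109375) [293.8453  148.93921] [288.4282  251.86462]
[0.3775 0.2822 0.136 ] [0.4588 0.2787 0.136 ] [0.4181 0.2804 0.136 ] 0.0814 -2.5
75 [ 279  149   25  105 2037] (20.366775512695312, 104.68637084960938) [294.01297 148.77217] [288.04062 253.28804]
[0.3774 0.2823 0.136 ] [0.46   0.2784 0.136 ] [0.4187 0.2803 0.136 ] 0.0828 -2.7
85 [ 279  149   25  105 2075] (20.78350257873535, 104.67603302001953) [293.6719  148.73022] [288.37863 253.27234]
[0.3773 0.282  0.136 ] [0.46   0.2786 0.136 ] [0.4187 0.2803 0.136 ] 0.0828 -2.4
```

Run:
```python
from look import *
I=np.eye(3);Q=quat(tool_at(I,np.pi-np.radians(2.5)))
b=[.4187,.2803]
arm.line_to(b+[.16],speed=.3,ori=Q)
print("hit",arm.line_to(b+[.106],speed=.12,max_force=10))
arm.set_gripper(.010)
s=arm.read_state();print(s["tcp_pos"],s["grip_width"],s["gripper_force"],s["clock"])
np.save("grasp.npy",s["tcp_pos"])
arm.line_to(list(np.array(s["tcp_pos"])+[0,0,.15]),speed=.3)
s=arm.read_state();print(s["grip_width"],np.array(s["contact_force"]).round(2),s["clock"],np.round(s["joint_positions"],2))
for t in(164,-136,-76,-16):
  for d in(0,-50,-95):
    q=solve_ik(W([.011,0,.052+.1+.02]),quat(tool_at(M,np.radians(t+d))));print(t,d,None if q is None else np.round(q,2))
```

```text
hit False
[0.41873448 0.28016931 0.10596535] 0.015752464714236483 29.968649530783296 19.3
0.016033297626859597 [ 0.14 -0.14 -3.82] 19.95 [-0.06  0.69 -1.05  1.88  0.71  1.    0.1 ]
164 0 [-0.34  0.54 -0.37  2.3   1.71  0.55 -1.09]
164 -50 [-0.63  0.53  0.07  2.32  1.9   0.32 -2.16]
164 -95 [ 0.14  0.8  -1.25  2.28  1.58  1.17 -2.61]
-136 0 [-0.02  0.64 -0.89  2.29  1.62  0.86  0.05]
-136 -50 [-0.25  0.55 -0.51  2.3   1.68  0.62 -0.88]
-136 -95 [-0.46  0.52 -0.19  2.31  1.76  0.45 -1.76]
-76 0 [ 0.12  0.76 -1.18  2.28  1.59  1.11  1.14]
-76 -50 [ 0.01  0.66 -0.95  2.29  1.61  0.91  0.24]
-76 -95 [-0.16  0.58 -0.65  2.29  1.65  0.71 -0.59]
-16 0 [ 0.19  0.9  -1.42  2.28  1.57  1.35  2.21]
-16 -50 [ 0.13  0.78 -1.22  2.28  1.59  1.14  1.31]
-16 -95 [ 0.06  0.7  -1.04  2.28  1.6   0.98  0.51]
```

```bash
cat >> look.py <<'E'
HK=.100 # TCP above key mouth
def K(m,t,dx=0,dy=0): # TCP position, ori for mouth m above hex_top at tool turn t (deg)
    return W([.011+dx,dy,.052+HK+m]),quat(tool_at(M,np.radians(t)))
def mouth():
    l=loc()-[.011,0,.052+HK];A=M.T@mat(arm.read_state()["orientation"])@FL
    return l.round(4),round(float(np.degrees(np.arctan2(A[1,0],A[0,0]))),1)
E
python3 - <<'E'
from look import *
p,q=K(.030,-136);arm.move_pose(p,q)
p,q=K(.008,-136);arm.line_to(p,speed=.15)
print(mouth(),F(),arm.read_state()["clock"])
p,q=K(-.017,-136);h=arm.line_to(p,speed=.03,max_force=6)
s=arm.read_state();print(h,mouth(),F(),(M.T@np.array(s["wrist_torque"])).round(3),s["clock"])
cv2.imwrite("pics/s8.png",imaging.grab_frame("side"));cv2.imwrite("pics/w8.png",imaging.grab_frame("wrist"))
E
```

```text
(array([-0.0006,  0.0005,  0.0075]), -136.0) [-2.14  0.68 -2.47] 21.1
True (array([-0.0011, -0.0008, -0.017 ]), -136.0) [-0.56 -0.3   4.5 ] [-0.088  0.447 -0.077] 21.9083
```

Run:
```python
from look import *
def st(): 
    s=arm.read_state();return (M.T@np.array(s["wrist_torque"])).round(3),F(),round(s["clock"],2)
p,q=K(-.0155,-136);arm.line_to(p,speed=.05);print(mouth(),*st())
t=-136.;t0=None
for i in range(14):
    t-=4;p,q=K(-.0155,t);arm.move_pose(p,q);arm.sleep(.05)
    x=st();print(t,mouth(),*x)
    if abs(x[0][2])>.35: break
```

```text
(array([-0.0003, -0.0003, -0.0158]), -136.0) [ 0.002  1.    -0.034] [-2.09 -0.32 -2.1 ] 22.26
-140.0 (array([-0.0004, -0.0005, -0.0158]), -139.9) [-0.33   1.144  0.015] [-2.24 -1.51 -3.73] 22.56
-144.0 (array([-0.0003, -0.0005, -0.0157]), -143.9) [-0.476  1.318  0.006] [-2.85 -3.23 -3.87] 22.86
-148.0 (array([-0.0002, -0.0004, -0.0157]), -147.9) [-0.539  1.291  0.042] [-3.74 -2.14 -4.99] 23.16
-152.0 (array([-0.0001, -0.0003, -0.0156]), -151.9) [-0.657  1.318  0.038] [-3.82 -1.83 -5.32] 23.46
-156.0 (array([-0.0001, -0.0003, -0.0156]), -155.9) [-0.646  1.327  0.05 ] [-3.3  -2.48 -5.53] 23.76
-160.0 (array([-0.    , -0.0002, -0.0156]), -159.9) [-0.668  1.39   0.04 ] [-4.15 -3.02 -7.25] 24.06
-164.0 (array([-0.    , -0.0001, -0.0156]), -163.9) [-0.625  1.363  0.055] [-3.38 -2.7  -6.7 ] 24.36
-168.0 (array([-0.    , -0.0001, -0.0156]), -167.9) [-0.623  1.355  0.058] [-3.44 -2.15 -8.11] 24.66
-172.0 (array([-0.    , -0.0001, -0.0156]), -171.9) [-0.694  1.388  0.033] [-3.29 -1.86 -8.44] 24.96
-176.0 (array([ 0.    , -0.    , -0.0156]), -175.9) [-0.699  1.376  0.027] [-3.03 -3.28 -8.67] 25.26
-180.0 (array([-0.    , -0.0001, -0.0155]), -179.9) [-0.706  1.387  0.042] [-3.61 -2.68 -9.  ] 25.56
-184.0 (array([-0.    , -0.    , -0.0155]), 176.1) [-0.633  1.426  0.035] [-2.27 -2.24 -9.04] 25.86
-188.0 (array([ 0.    ,  0.    , -0.0155]), 172.1) [-0.727  1.363  0.039] [-3.21 -2.76 -9.49] 26.16
-192.0 (array([-0.    ,  0.    , -0.0155]), 168.1) [-0.723  1.352  0.179] [-3.44 -1.89 -9.08] 26.46
```

Run:
```python
from look import *
def st(): 
    s=arm.read_state();return (M.T@np.array(s["wrist_torque"])).round(3),F(),round(s["clock"],2)
t=-192.
for i in range(9):
    t-=2.5;p,q=K(-.0163,t);arm.move_pose(p,q);arm.sleep(.1)
    x=st();print(t,mouth(),*x,round(arm.read_state()["joint_positions"][6],2))
    if x[0][2]>.55: break
print(arm.read_state()["grip_width"])
cv2.imwrite("pics/w9.png",imaging.grab_frame("wrist"));cv2.imwrite("pics/s9.png",imaging.grab_frame("side"))
```

```text
-194.5 (array([ 0.    ,  0.0004, -0.0157]), 165.6) [-1.005  1.355  0.294] [-2.94 -3.07  3.03] 26.81 -0.99
-197.0 (array([ 0.    ,  0.0004, -0.0157]), 163.1) [-1.004  1.363  0.357] [-2.54 -3.95  3.51] 27.16 -1.04
-199.5 (array([ 0.    ,  0.0004, -0.0157]), 160.6) [-1.003  1.378  0.414] [-3.18 -3.87  3.05] 27.51 -1.08
-202.0 (array([ 0.    ,  0.0004, -0.0157]), 158.1) [-0.947  1.316  0.455] [-2.71 -3.98  2.43] 27.86 -1.12
-204.5 (array([ 0.0001,  0.0005, -0.0157]), 155.7) [-0.925  1.245  0.516] [-2.94 -4.    3.72] 28.21 -1.16
-207.0 (array([ 0.0001,  0.0006, -0.0157]), 153.2) [-0.956  1.306  0.598] [-2.69 -3.81  2.6 ] 28.56 -1.21
0.015903114393294428
```

Run:
```python
from look import *
def st(): 
    s=arm.read_state();return (M.T@np.array(s["wrist_torque"])).round(3),F(),round(s["clock"],2)
for t in(-204,-201,-199):
    p,q=K(-.0158,t);arm.move_pose(p,q);print(t,*st())
p,q=K(.006,-199);arm.line_to(p,speed=.06);print(mouth(),*st())
p,q=K(.035,-199);arm.line_to(p,speed=.2);print(mouth(),*st(),arm.read_state()["grip_width"])
o=look("w10",["hex_top"])
g=np.load("grasp.npy");Q=quat(tool_at(np.eye(3),np.pi-np.radians(2.5)))
for z in(.16,.23):print(np.round(solve_ik([g[0],g[1],g[2]+z-.106+.0],Q),2))
cv2.imwrite("pics/s10.png",imaging.grab_frame("side"))
a=cv2.imread("pics/w10.png");b=cv2.imread("pics/s10.png")[130:290,200:380]
o=np.zeros((600,800,3),np.uint8);o[:420,:560]=a;o[440:600,560:740]=b;cv2.imwrite("pics/c10.png",o)
```

```text
-204 [-0.767  1.35   0.164] [-2.72 -3.3   1.04] 28.91
-201 [-0.544  1.268  0.049] [-2.89 -2.06 -1.19] 29.16
-199 [-0.387  1.236  0.052] [-3.18 -1.26 -2.92] 29.41
(array([0.0006, 0.0004, 0.0065]), 161.0) [-0.033  0.839  0.025] [-1.72 -0.09 -2.65] 29.93
(array([0.0007, 0.0004, 0.0353]), 161.0) [-0.031  0.8    0.054] [-1.34  0.47 -2.64] 30.22 0.015568137165509368
[-0.1   0.86 -1.03  1.98  0.97  0.91 -0.13]
[-0.05  0.76 -1.11  1.91  0.81  1.01 -0.  ]
```

View pics/c10.png

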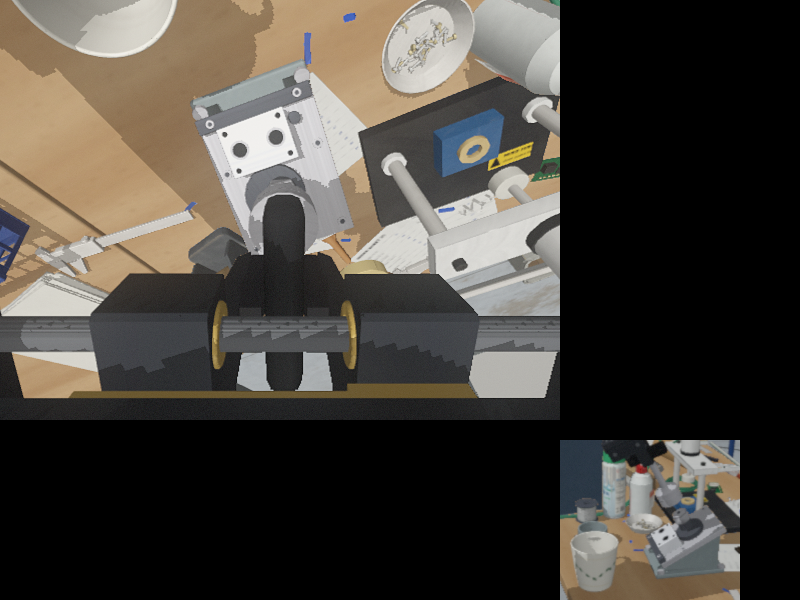

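Run:
```python
from look import *
g=np.load("grasp.npy");x,y=g[0]+.0005,g[1]+.001;Q=quat(tool_at(np.eye(3),np.pi-np.radians(2.5)))
arm.move_pose([x,y,.25],Q)
arm.line_to([x,y,.152],speed=.25)
a=np.array(arm.read_state()["contact_force"])
h=arm.line_to([x,y,.114],speed=.08,max_force=7);print(h,arm.read_state()["tcp_pos"],a.round(2),np.array(arm.read_state()["contact_force"]).round(2))
z=arm.read_state()["tcp_pos"][2]
if z<.12:
    h=arm.line_to([x,y,.102],speed=.03,max_force=5);s=arm.read_state();print(h,s["tcp_pos"],np.array(s["contact_force"]).round(2),s["clock"])
```

```text
False [0.41936626 0.28160085 0.11445436] [ 0.49  0.16 -2.21] [ 0.03 -0.01 -2.55]
True [0.4192063  0.28157516 0.10569583] [-1.62 -0.53  4.51] 32.8583
```

Run:
```python
from look import *
arm.set_gripper(.07)
s=arm.read_state();p=np.array(s["tcp_pos"]);print(s["gripper_force"])
arm.line_to([p[0],p[1],p[2]+.06],speed=.12)
arm.line_to([p[0],p[1],.24],speed=.25)
arm.sleep(.3)
cal=imaging.get_calibration("wrist");o=look("w11",["tee_key","key_pot"])
for a in o:print(a[0],a[2],onz(cal,a[2],.006).round(4))
im=cv2.imread("pics/w11.png");m=(im.max(2)<75).astype(np.uint8);m[:, :240]=0;m[:,330:]=0;m[:130]=0;m[262:]=0
m=cv2.morphologyEx(m,cv2.MORPH_OPEN,np.ones((5,5),np.uint8));n,lab,st,ce=cv2.connectedComponentsWithStats(m)
i=1+st[1:,4].argmax();ys,xs=np.where(lab==i);r=cv2.minAreaRect(np.c_[xs,ys].astype(np.float32));bx=cv2.boxPoints(r);bx=bx[bx[:,1].argsort()]
A,B=onz(cal,bx[:2].mean(0),.136),onz(cal,bx[2:].mean(0),.136);print("bar",((A+B)/2).round(4),np.linalg.norm(A-B).round(4),r[1])
for c in("side","top"):
    k=imaging.get_calibration(c);imaging.grab_frame(c)
    for n in("tee_key","workpiece","mug","spray_can","wash_bottle"):
        r=nets.landmark_of(c,n);print(c,n,[np.round(x["position"],1).tolist() for x in r[:1]])
    if c=="side":print("seat",proj(k,np.array(W([-.041,-.0065,0]))))
s=arm.read_state();print(s["clock"],np.array(s["contact_force"]).round(2))
```

```text
0.0
tee_key [284.7 183.3] [0.4226 0.2813 0.006 ]
bar [0.4183 0.2823 0.136 ] 0.0823 (103.0, 20.0)
side tee_key [[234.4, 231.3]]
side workpiece [[312.0, 233.4]]
side mug [[235.8, 270.1]]
side spray_can [[259.2, 202.6]]
side wash_bottle [[280.8, 201.2]]
seat [309.05205274 234.55088889]
top tee_key [[230.6, 238.5]]
top workpiece []
top mug [[284.8, 252.3]]
top spray_can [[226.2, 237.5]]
top wash_bottle []
35.9167 [-0.45 -0.29  0.44]
```

Key upright in its pot (bar length and position as at the start), block seated, bystanders unmoved.

```bash
python3 -c "
from station import arm
print(arm.hand_in())"
```

```text
the job is handed in; nothing more can be done
None
```

The job is handed in: the block is clamped against the ledge (tightened to about 0.6 Nm), the key is back upright in its pot, and the mug, spray can and wash bottle show no sign of having moved; the hand-in call returned no verdict.

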